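Shut the levers of a terminal block with one stroke of the finger

ROBOT

A 7-joint arm with a two-finger parallel gripper is mounted at the origin on a cart in front of the work surface, level with it; the furniture and walls round the work are solid. World frame = base frame: x ahead of the robot, y to its left, z up, the work surface at z = 0. Lengths are in m, angles in rad, forces in N, time in s.
With the tool pointing down it reaches from about 0.425 to 0.95 m from the base axis. Payload 16.7 kg.
Tool frame: the origin (TCP) lies at the very end of the fingers, on their centre line; the grasp point (between the pads) lies 19 mm behind it; z points along the fingers, y is the line along which they close (so a half turn about z gives the same grasp; the last joint's range is limited). The gripper opens to 94 mm and grips with 3 to 60 N. Pads are 16 mm wide; open, the fingers measure 119 mm over their backs; the gripper's body (75 mm by 177 mm) begins 78 mm behind the grasp point.
Start: joints at [-0.814, 0.426, 0.074, 1.606, -0.034, 1.111, -0.067], TCP at [0.532, 0.416, 0.205] pointing down, gripper open.
Joint ranges: [-2.85, 2.85], [-0.5, 2.14], [-1.23, 1.37], [0.21, 2.46], [-1.02, 4.16], [0.16, 2.05], [-2.73, 2.73]. Speed limits (rad/s): [1.89, 1.89, 2.39, 2.39, 3.01, 3.01, 3.01].

INTERFACE

Orientations are given as a unit quaternion [w, x, y, z].
In Python, from workcell import bot, optics, workorder gives the robot as it stands.
- The arm moves only by the tool send_rows, never from a script. Its argument "series" is a list of rows, each a list of 7 numbers: the shift along the tool's x, y, z in mm, then the turn, a rotation vector about the tool's x, y, z in rad, then the finger opening in mm, from 0 to 94. In form: [[tx, ty, tz, ax, ay, az, fingers], ...]. A call has 1 to 12 rows; each row is the pose to reach, as a shift and turn from the pose commanded when the call began, along the tool's axes at that moment; what a row does not reach only later rows make up. A row lasts 1/12 s, in which the tool goes at most 41.7 mm and 7.16 degrees, less where a joint would pass 70% of its speed; a pose out of reach is approached as far as the arm can. A call with a gripper value outside its range is refused whole. The fingers move at their own pace and stop on an object; the grip force is fixed at half the most. Time passes only in rows, so rows that repeat a pose let the fingers close. It gives the time, the measured TCP pose, the force, the opening and the grip force at its end, in the units of the state.
- bot.sense(): the state, without advancing time (a new reading comes with each control period).
- optics.grab_frame(name): name is "scene" or "top"; returns the picture (384x512x3 uint8, red, green, blue); there is no depth.
- optics.camera_info(name): a dict with "fx", "fy", "cx", "cy" (pixels), "R" (3x3) and "t" (3): a world point X has camera coordinates R X + t. Camera axes: x right, y down, z forward; pixel columns grow to the right and rows downward; lengths in m; the calibration is good to about 2 mm. A picture is of the moment at which its call begins. camera_info takes no time and is no camera call.
- workorder.hand_in(): hands the job in; it is judged then, once.
The state is a dict: "clock": time; "joint_positions": joint angles; "joint_velocities": joint speeds; "joint_efforts": joint torques, N m; "position": TCP position; "ee_rot": TCP orientation; "force": force on the tool from outside, world axes, zero at the start; "wrist_torque": the same for the moment, N m; "opening": opening from 0.0 (shut) to 1.0 (fully open); "gripper_force": force on a finger pad.
Only numpy, scipy, OpenCV 4.12 (cv2) and the standard library are available. Lean on these libraries where they do the work, as an engineer would, in place of code of your own. Each camera call takes 0.05 s, during which the arm holds its last target. There are 200 camera calls.

TASK

Shut the five open levers of the terminal block: put the fingertips (gripper shut) down at the end with the brass screw post and run them lightly along the row in one stroke, in the direction in which the levers fold, so that the levers go down flat one after the other; do not lift away before the last one is down. Do not press hard on the block, grasp nothing, and leave the nuts, bolt and pliers beside it where they are.

Things in the scene. Friction and masses are not known exactly. Their poses are not given: they have to be found in the camera images.
- terminal_block: Lever terminal block fixed on the bench: grey housing 30 x 192 mm on an aluminium plate 80 x 260 x 6 mm. Origin: centre of the plate's underside, z up. Five white levers in a row along +y at x = 0. A brass screw post, 18 mm wide, top at z = 28 mm, stands at y = -110 mm. Rigid cheek tops (x = +-11 to +-15 mm) at z = 40 mm; upper face of a shut lever at z = 40.5 mm.
- lever_1 (a joint): Angle of white lever 1 of 5, counted from the brass post (rad): 0 = shut flat, grows as it stands up, at most 1.35; starts 0.8 to 1.2. Lever 18 mm wide, 26 mm long, 4 mm thick; hinge along the block's x at y = -82, z = 38.5 mm; its free end leans toward the block's +y. No spring: it folds down toward +y at about 0.5 N at its free end and stays where left.
- lever_2 (a joint): Angle of white lever 2 of 5, counted from the brass post (rad): 0 = shut flat, grows as it stands up, at most 1.35; starts 0.8 to 1.2. Lever 18 mm wide, 26 mm long, 4 mm thick; hinge along the block's x at y = -46, z = 38.5 mm; its free end leans toward the block's +y. No spring: it folds down toward +y at about 0.5 N at its free end and stays where left.
- lever_3 (a joint): Angle of white lever 3 of 5, counted from the brass post (rad): 0 = shut flat, grows as it stands up, at most 1.35; starts 0.8 to 1.2. Lever 18 mm wide, 26 mm long, 4 mm thick; hinge along the block's x at y = -10, z = 38.5 mm; its free end leans toward the block's +y. No spring: it folds down toward +y at about 0.5 N at its free end and stays where left.
- lever_4 (a joint): Angle of white lever 4 of 5, counted from the brass post (rad): 0 = shut flat, grows as it stands up, at most 1.35; starts 0.8 to 1.2. Lever 18 mm wide, 26 mm long, 4 mm thick; hinge along the block's x at y = 26, z = 38.5 mm; its free end leans toward the block's +y. No spring: it folds down toward +y at about 0.5 N at its free end and stays where left.
- lever_5 (a joint): Angle of white lever 5 of 5, counted from the brass post (rad): 0 = shut flat, grows as it stands up, at most 1.35; starts 0.8 to 1.2. Lever 18 mm wide, 26 mm long, 4 mm thick; hinge along the block's x at y = 62, z = 38.5 mm; its free end leans toward the block's +y. No spring: it folds down toward +y at about 0.5 N at its free end and stays where left.
- lug_nut_1: Loose steel wheel nut, 22 mm wide, 26 mm tall, standing on the bench on the block's -x side. Origin: centre of its underside. To be left alone.
- lug_nut_2: Loose steel wheel nut, 22 mm wide, 26 mm tall, standing on the bench on the block's -x side. Origin: centre of its underside. To be left alone.
- wheel_bolt: Loose steel wheel bolt, 24 mm wide, 51 mm tall, standing on the bench on the block's -x side near its +y end, about 130 to 150 mm from the block's origin. Origin: centre of its underside. To be left alone.
- pliers: Loose pliers with red handles, 168 mm long (their own y), 54 mm wide, 16 mm thick, lying on the bench on the block's +x side, roughly along it. Origin: centre of their underside. To be left alone.

How it is judged:
On the way, in this order (a step that is already met when the one before it is completed fails the run):
1. lever 1 is folded down (within 0.25 rad of shut), before the next one (value of joint lever_1 below 0.25 rad), for 0.05 s.
2. lever 2 is folded down (within 0.25 rad of shut), before the next one (value of joint lever_2 below 0.25 rad), for 0.05 s.
3. lever 3 is folded down (within 0.25 rad of shut), before the next one (value of joint lever_3 below 0.25 rad), for 0.05 s.
4. lever 4 is folded down (within 0.25 rad of shut), before the next one (value of joint lever_4 below 0.25 rad), for 0.05 s.
5. lever 5 is folded down (within 0.25 rad of shut) (value of joint lever_5 below 0.25 rad), for 0.05 s.
At the end, for the whole second after the job is handed in: All five levers lie within 0.25 rad of shut, and the nuts, bolt and pliers are within 20 mm of where they were (value of joint each of lever_1, lever_2, lever_3, lever_4, lever_5 below 0.25 rad and distance of each of lug_nut_1, lug_nut_2, wheel_bolt, pliers from where it was at the start of the episode below 0.02 m); the robot touches nothing.
It fails at once if the fingers press on the block or its levers with more than 40 N (contact force between the fingers and terminal_block above 40 N).
It fails at once if the fingertips are lifted away (more than about 60 mm above the shut levers) after the first lever is down and before the last is (value of joint lever_1 below 0.25 rad and value of joint lever_5 above 0.25 rad and z of the grasp point in the frame of terminal_block above 0.12 m).
It fails at once if a nut, the bolt or the pliers are moved or lifted by more than 20 mm (distance of any of lug_nut_1, lug_nut_2, wheel_bolt, pliers from where it was at the start of the episode above 0.02 m).
It also fails if it takes over 38 s, if anything falls off the work surface, if the arm or the gripper's body presses on something with over 40 N, if the wrist force passes 120 N, or if a joint passes its speed limit or range.

## Working session

There is one attempt and no reset: what is moved stays moved. The work goes in short steps, Python scripts to look and compute and a tool call to move; the robot and the scene stay as the last step left them, time stands still between calls to the robot, and variables do not carry over. Pictures are saved under pics/ and viewed, at most 10 in all, crops included, and the job is handed in when it is done.

Besides the shell and the picture viewer there is one more tool, called as a command line: name --pt "numbers of a row" for each row, then --argument value for the rest. send_rows: Moves the arm, as the interface text tells. Its arguments: {"type":"object","properties":{"series":{"type":"array","items":{"type":"array","items":{"type":"number"}}}},"required":["series"]}

```bash
mkdir -p pics && python3 - <<'E'
from workcell import bot, optics
import cv2,numpy as np
for n in("scene","top"):
    im=optics.grab_frame(n); cv2.imwrite(f"pics/{n}0.png",im[:,:,::-1])
    c=optics.camera_info(n); print(n,c["fx"],c["cx"],c["cy"],-np.array(c["R"]).T@c["t"])
s=bot.sense();print(s["clock"],s["position"],s["ee_rot"],s["force"])
E
```

```text
scene 492.09365469957237 261.94900925574115 197.78565264198517 [ 0.14402315 -0.43550848  0.7245697 ]
top 400.9135997185573 255.40111610460715 191.439828620275 [0.39997007 0.02227737 0.90854146]
0.1 [0.53128309 0.41574637 0.20485813] [-2.32399655e-04  4.38031223e-01  8.98959575e-01 -5.25780684e-04] [ 0.84998012  0.67840232 -1.04574648]
```

View pics/top0.png

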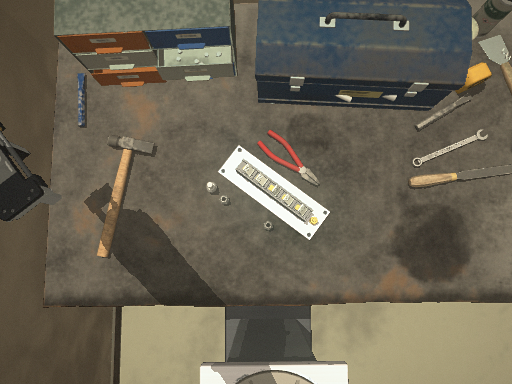

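View pics/scene0.png

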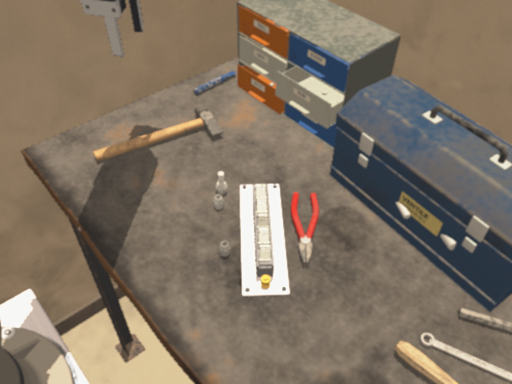

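The top view shows the white plate with corners at about (239,146), (328,210), (308,238) and (219,172). The brass post is at (314,219), the nuts at (224,199) and (268,226), the bolt at (211,187), and the pliers at (290,158). Next I'll measure the plate in both views.

```bash
cat > h.py <<'E'
import numpy as np,cv2
from workcell import optics
def ray(n,px,z):
    c=optics.camera_info(n);R=np.array(c["R"]);o=-R.T@np.array(c["t"])
    d=R.T@np.array([(px[0]-c["cx"])/c["fx"],(px[1]-c["cy"])/c["fy"],1]);return o+d*(z-o[2])/d[2]
def proj(n,X):
    c=optics.camera_info(n);p=np.array(c["R"])@X+np.array(c["t"]);return np.array([c["fx"]*p[0]/p[2]+c["cx"],c["fy"]*p[1]/p[2]+c["cy"]])
E
python3 - <<'E'
from h import *
for n,roi in(("top",(205,135,340,250)),("scene",(230,175,295,300))):
    im=cv2.imread(f"pics/{n}0.png");x0,y0,x1,y1=roi
    hsv=cv2.cvtColor(im,cv2.COLOR_BGR2HSV)
    m=np.zeros(im.shape[:2],np.uint8)
    m[y0:y1,x0:x1]=((hsv[y0:y1,x0:x1,2]>170)&(hsv[y0:y1,x0:x1,1]<60))*255
    m=cv2.morphologyEx(m,cv2.MORPH_CLOSE,np.ones((3,3)))
    cs=max(cv2.findContours(m,0,2)[0],key=cv2.contourArea)
    P=np.array([ray(n,p,.006)[:2]*1000 for p in cs[:,0].astype(float)],np.float32)
    (c,s,a)=cv2.minAreaRect(P);b=cv2.boxPoints((c,s,a));print(n,np.round(c,1),np.round(s,1),a)
    e=[b[1]-b[0],b[2]-b[1]];l=max(e,key=np.linalg.norm);print("axis deg",np.degrees(np.arctan2(l[1],l[0])))
    y=np.zeros_like(m);y[y0:y1,x0:x1]=((hsv[y0:y1,x0:x1,1]>130)&(hsv[y0:y1,x0:x1,0]>12)&(hsv[y0:y1,x0:x1,0]<35)&(hsv[y0:y1,x0:x1,2]>120))*255
    yc=max(cv2.findContours(y,0,2)[0],key=cv2.contourArea);M=cv2.moments(yc)
    u=(M["m10"]/M["m00"],M["m01"]/M["m00"]);print("brass",u,M["m00"],ray(n,u,.026)*1000)
a=cv2.imread("pics/top0.png")[130:250,200:345];b=cv2.imread("pics/scene0.png")[165:305,185:330]
cv2.imwrite("pics/z.png",np.hstack([cv2.resize(a,(400,400),interpolation=2),cv2.resize(b,(400,400),interpolation=2)]))
E
```

```text
top [527.4  -7. ] [259.1  79.6] 52.19744110107422
axis deg 52.19744
brass (312.6666666666667, 217.88888888888889) 3.0 [464.04604211 -92.1469396   26.        ]
scene [526.7  -7.4] [264.   83.3] 52.62529373168945
axis deg 52.625282
brass (265.1341991341991, 280.3636363636364) 77.0 [455.2973643  -99.13640059  26.        ]
```

View pics/z.png

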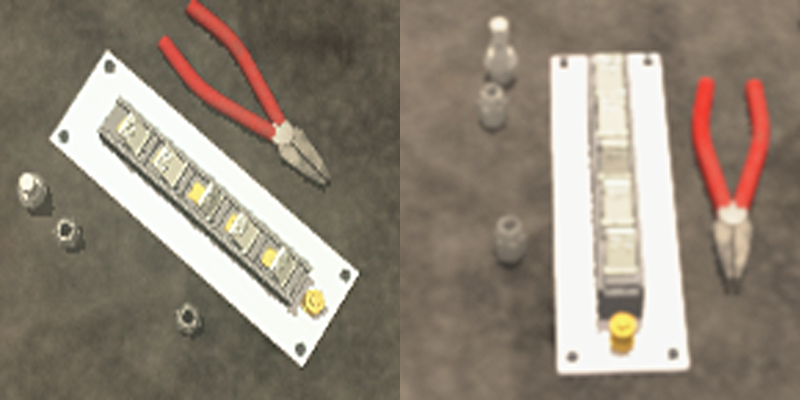

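The plate measures 259 x 80 mm in the top view, which matches, and the brass post confirms the -y end. The block centre is about (527, -7) mm, with +y at about 52.4°. Next I'll check how far the furniture is from the end of the stroke and work out the moves.

```bash
python3 - <<'E'
from h import *
from workcell import bot
from scipy.spatial.transform import Rotation as Ro
for nm,px in(("toolbox foot",(333,166)),("drawer foot",(327,141))): print(nm,ray("scene",px,0))
for z in(0,.1,.2):print("top: toolbox corner",z,ray("top",(257,103),z)[:2],"drawer",ray("top",(236,76),z)[:2],ray("top",(166,80),z)[:2])
s=bot.sense();q=s["ee_rot"];R=Ro.from_quat([*q[1:],q[0]])
a=np.radians(52.4);d=np.array([np.cos(a),np.sin(a),0]);c=np.array([.527,-.0072,0])
T=R.inv().as_matrix();w=lambda z:print(z)
tx=R.as_matrix()[:,0];print("tool x deg",np.degrees(np.arctan2(tx[1],tx[0])))
for y,z in((-.112,.12),(-.112,.043),(.1,.043)):
    X=c+d*y+[0,0,z];print(y,X,"shift mm",np.round((T@(X-s["position"]))*1000,1))
for y in(-.11,0,.1): print(np.round(proj("top",c+d*y+[0,0,.04]),1))
# lever checks: project hinge line centres
E
```

```text
toolbox foot [0.76702397 0.03974548 0.        ]
drawer foot [0.81563408 0.10543259 0.        ]
top: toolbox corner 0 [0.73932707 0.02659257] drawer [0.80746487 0.07576835] [0.80074053 0.24325927]
top: toolbox corner 0.1 [0.70197522 0.02611761] drawer [0.76261333 0.06988079] [0.75662912 0.21893656]
top: toolbox corner 0.2 [0.66462338 0.02564265] drawer [0.7177618  0.06399322] [0.71251771 0.19461385]
tool x deg 128.04332669096803
-0.112 [ 0.45866374 -0.09593644  0.12      ] shift mm [-358.2 -372.4   85.3]
-0.112 [ 0.45866374 -0.09593644  0.043     ] shift mm [-358.2 -372.3  162.3]
0.1 [0.58801452 0.07202896 0.043     ] shift mm [-305.6 -167.   162.1]
[314.6 219.3]
[273.6 189.2]
[237.3 162.5]
```

send_rows --pt "-21 -22 0 0 0 -0.02 0" --pt "-42 -44 0 0 0 -0.04 0" --pt "-63 -66 0 0 0 -0.06 0" --pt "-84 -88 0 0 0 -0.08 0" --pt "-105 -110 0 0 0 -0.1 0" --pt "-126 -132 0 0 0 -0.12 0" --pt "-147 -154 0 0 0 -0.14 0" --pt "-168 -176 0 0 0 -0.16 0" --pt "-189 -198 0 0 0 -0.18 0" --pt "-210 -220 0 0 0 -0.2 0" --pt "-231 -242 0 0 0 -0.22 0" --pt "-252 -264 0 0 0 -0.25 0"

```text
clock: 1.1
position: [0.4783, 0.0534, 0.2054]
ee_rot: [-0.0, 0.322, 0.947, -0.0]
force: [1.0, 0.7, 0.1]
opening: 0.186
gripper_force: 0.0
```

```bash
cat > st.py <<'E'
from h import *
from workcell import bot
from scipy.spatial.transform import Rotation as Ro
s=bot.sense();q=s["ee_rot"];R=Ro.from_quat([*q[1:],q[0]]);tx=R.as_matrix()[:,0]
a=np.radians(52.4);d=np.array([np.cos(a),np.sin(a),0]);e=np.array([d[1],-d[0],0]);c=np.array([.527,-.0072,0])
p=np.array(s["position"]);r=p-c
print(s["clock"],"pos",p.round(4),"block xyz",(np.array([r@e,r@d,p[2]])*1000).round(1),"txdeg",np.degrees(np.arctan2(tx[1],tx[0])),"tilt",R.as_matrix()[:,2].round(3),"F",np.round(s["force"],1),s["opening"])
for y,z in((-.112,.1),(-.112,.043),(.1,.043)):
    print(y,z,np.round(R.inv().apply(c+d*y+[0,0,z]-p)*1000,1))
E
python3 st.py
```

```text
1.1 pos [0.4783 0.0534 0.2054] block xyz [-75.5  18.3 205.4] txdeg 142.4122976154906 tilt [-0.  0. -1.] F [1.  0.7 0.1] 0.18562398905722088
-0.112 0.1 [ -75.5 -130.3  105.4]
-0.112 0.043 [ -75.6 -130.3  162.4]
0.1 0.043 [-75.6  81.7 162.3]
```

send_rows --pt "-15 -26 0 0 0 0 0" --pt "-30 -52 0 0 0 0 0" --pt "-45 -78 0 0 0 0 0" --pt "-60 -104 20 0 0 0 0" --pt "-75.5 -130 40 0 0 0 0" --pt "-75.5 -130 65 0 0 0 0" --pt "-75.5 -130 90 0 0 0 0" --pt "-75.5 -130 105 0 0 0 0" --pt "-75.5 -130 105 0 0 0 0" --pt "-75.5 -130 105 0 0 0 0" --pt "-75.5 -130 105 0 0 0 0" --pt "-75.5 -130 105 0 0 0 0"

```text
clock: 2.1
position: [0.4601, -0.0942, 0.1016]
ee_rot: [0.001, 0.322, 0.947, 0.0]
force: [-0.3, 0.4, -0.0]
opening: 0.005
gripper_force: 0.0
```

```bash
python3 st.py && python3 - <<'E'
from h import *
im=optics.grab_frame("scene")[:,:,::-1];im2=optics.grab_frame("top")[:,:,::-1]
cv2.imwrite("pics/a.png",np.hstack([cv2.resize(im2[130:250,200:345],(400,400),interpolation=2),cv2.resize(im[165:305,185:330],(400,400),interpolation=2)]))
E
```

```text
2.1 pos [ 0.4601 -0.0942  0.1016] block xyz [ 1.000e-01 -1.098e+02  1.016e+02] txdeg 142.37677056945128 tilt [ 0.002  0.    -1.   ] F [-0.3  0.4 -0. ] 0.005493469197532476
-0.112 0.1 [ 0.1 -2.2  1.6]
-0.112 0.043 [ 0.1 -2.3 58.6]
0.1 0.043 [2.000e-01 2.097e+02 5.880e+01]
```

View pics/a.png

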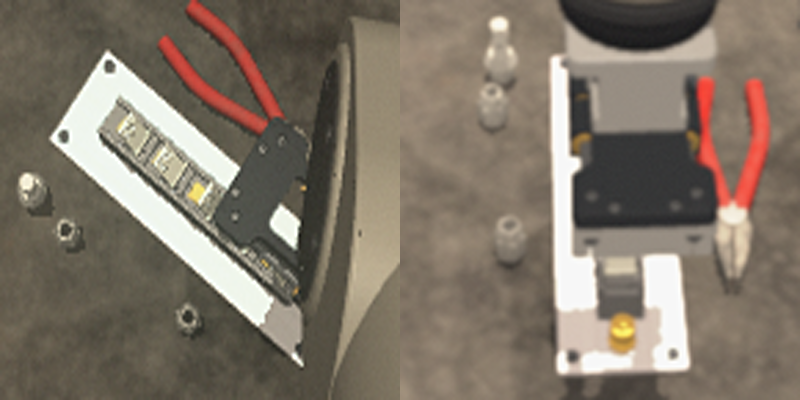

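The gripper is centred over the row at the post end, and the nuts, bolt and pliers haven't moved. Next I'll lower it to just above lever-shut height.

send_rows --pt "0 -3 15 0 0 0 0" --pt "0 -3 30 0 0 0 0" --pt "0 -3 42 0 0 0 0" --pt "0 -3 50 0 0 0 0" --pt "0 -3 55 0 0 0 0" --pt "0 -3 55 0 0 0 0" --pt "0 -3 55 0 0 0 0" --pt "0 -3 55 0 0 0 0"

```text
clock: 2.87
position: [0.4579, -0.0967, 0.0461]
ee_rot: [0.0, 0.323, 0.947, 0.0]
force: [0.1, -0.6, 0.5]
opening: 0.002
gripper_force: 0.0
```

```bash
python3 st.py
```

```text
2.8667 pos [ 0.4579 -0.0967  0.0461] block xyz [-1.000e-01 -1.131e+02  4.610e+01] txdeg 142.36026640850162 tilt [ 0.001  0.    -1.   ] F [ 0.1 -0.6  0.5] 0.0016650810133718992
-0.112 0.1 [ -0.2   1.1 -53.9]
-0.112 0.043 [-0.1  1.1  3.1]
0.1 0.043 [  0.  213.1   3.2]
```

send_rows --pt "0 0 2 0 0 0 0" --pt "0 0 3.2 0 0 0 0" --pt "0 5 3.2 0 0 0 0" --pt "0 10 3.2 0 0 0 0" --pt "0 15 3.2 0 0 0 0" --pt "0 20 3.2 0 0 0 0" --pt "0 25 3.2 0 0 0 0" --pt "0 30 3.2 0 0 0 0" --pt "0 35 3.2 0 0 0 0" --pt "0 40 3.2 0 0 0 0" --pt "0 45 3.2 0 0 0 0" --pt "0 50 3.2 0 0 0 0"

```text
clock: 3.87
position: [0.4885, -0.0565, 0.0423]
ee_rot: [0.0, 0.322, 0.947, 0.0]
force: [-0.0, -0.6, -0.0]
opening: 0.004
gripper_force: 0.2
```

```bash
python3 st.py; python3 - <<'E'
from h import *
im=optics.grab_frame("scene")[:,:,::-1]
cv2.imwrite("pics/b.png",cv2.resize(im[165:305,185:330],(560,560),interpolation=2))
E
```

```text
3.8667 pos [ 0.4885 -0.0565  0.0423] block xyz [ -0.4 -62.5  42.3] txdeg 142.37493170585114 tilt [ 0.  0. -1.] F [-0.  -0.6 -0. ] 0.0035672830401833693
-0.112 0.1 [ -0.5 -49.4 -57.7]
-0.112 0.043 [ -0.5 -49.5  -0.7]
0.1 0.043 [ -0.4 162.5  -0.7]
```

View pics/b.png

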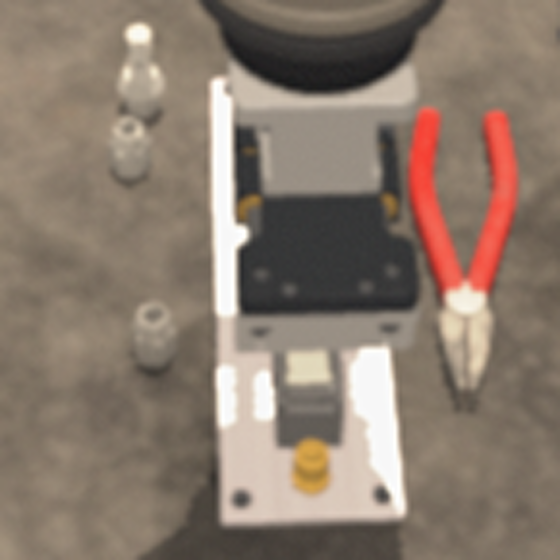

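The tip is at z = 42 mm over lever 1 and the force is under 1 N. Lever 1 is the pale patch at (307,365), next to the fingers. I'll carry on with the stroke.

send_rows --pt "0 5 0 0 0 0 0" --pt "0 10 0 0 0 0 0" --pt "0 15 0 0 0 0 0" --pt "0 20 0 0 0 0 0" --pt "0 25 0 0 0 0 0" --pt "0 30 0 0 0 0 0" --pt "0 35 0 0 0 0 0" --pt "0 40 0 0 0 0 0" --pt "0 45 0 0 0 0 0" --pt "0 50 0 0 0 0 0" --pt "0 55 0 0 0 0 0" --pt "0 60 0 0 0 0 0"

```text
clock: 4.92
position: [0.5249, -0.0093, 0.0423]
ee_rot: [-0.0, 0.323, 0.947, -0.0]
force: [-0.7, -0.7, 1.0]
opening: 0.007
gripper_force: 0.5
```

```bash
python3 st.py; python3 - <<'E'
from h import *
im=optics.grab_frame("scene")[:,:,::-1]
cv2.imwrite("pics/c.png",cv2.resize(im[165:305,185:330],(560,560),interpolation=2))
E
```

```text
4.9167 pos [ 0.5249 -0.0093  0.0423] block xyz [-0.4 -2.9 42.3] txdeg 142.35197593288774 tilt [-0. -0. -1.] F [-0.7 -0.7  1. ] 0.006736303045344928
-0.112 0.1 [  -0.5 -109.1  -57.7]
-0.112 0.043 [  -0.5 -109.1   -0.7]
0.1 0.043 [ -0.3 102.9  -0.8]
```

View pics/c.png

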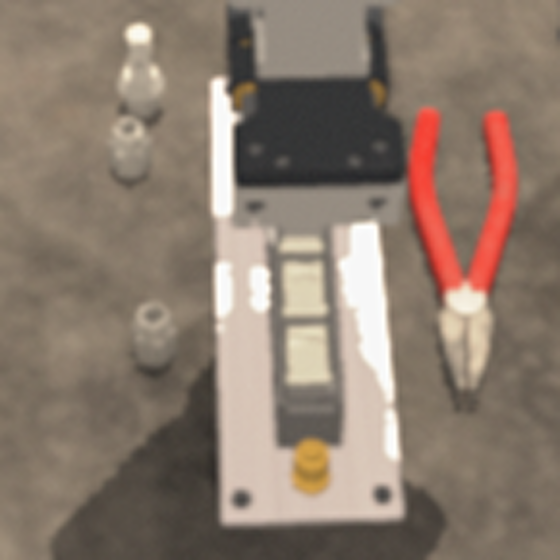

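```bash
python3 - <<'E'
from h import *
a=np.radians(52.4);d=np.array([np.cos(a),np.sin(a),0]);c=np.array([.527,-.0072,0])
for y0 in(-.082,-.046):
    f=lambda y,z:np.round((proj("scene",c+d*y+[0,0,z])-[185,165])*[560/145,4],0)
    print("hinge",f(y0,.0405),[(t,f(y0+.026*np.cos(t),.0405+.026*np.sin(t))) for t in(0,.3,.8,1.2)])
E
```

```text
hinge [308. 373.] [(0, array([305., 325.])), (0.3, array([305., 316.])), (0.8, array([307., 313.])), (1.2, array([308., 321.]))]
hinge [304. 306.] [(0, array([301., 260.])), (0.3, array([301., 251.])), (0.8, array([302., 247.])), (1.2, array([304., 254.]))]
```

The lever 2 free edge went from about row 252 to 260, which is where a shut lever should appear (260). Next I'll continue to the end.

send_rows --pt "0 5 0 0 0 0 0" --pt "0 10 0 0 0 0 0" --pt "0 15 0 0 0 0 0" --pt "0 20 0 0 0 0 0" --pt "0 25 0 0 0 0 0" --pt "0 30 0 0 0 0 0" --pt "0 35 0 0 0 0 0" --pt "0 40 0 0 0 0 0" --pt "0 45 0 0 0 0 0" --pt "0 50 0 0 0 0 0" --pt "0 55 0 0 0 0 0" --pt "0 60 0 0 0 0 0"

```text
clock: 5.97
position: [0.5617, 0.0385, 0.0423]
ee_rot: [0.0, 0.322, 0.947, 0.0]
force: [0.2, 0.1, -0.1]
opening: 0.003
gripper_force: 0.0
```

send_rows --pt "0 5 0 0 0 0 0" --pt "0 10 0 0 0 0 0" --pt "0 15 0 0 0 0 0" --pt "0 20 0 0 0 0 0" --pt "0 25 0 0 0 0 0" --pt "0 30 0 0 0 0 0" --pt "0 35 0 0 0 0 0" --pt "0 40 0 0 0 0 0" --pt "0 44 0 0 0 0 0" --pt "0 46 0 0 0 0 0" --pt "0 46 0 0 0 0 0" --pt "0 46 0 0 0 0 0"

```text
clock: 6.97
position: [0.5893, 0.0744, 0.0422]
ee_rot: [-0.0, 0.323, 0.947, -0.0]
force: [0.9, 0.2, 0.2]
opening: 0.006
gripper_force: 0.0
```

```bash
python3 st.py
```

```text
6.9667 pos [0.5893 0.0744 0.0422] block xyz [ -0.4 102.7  42.2] txdeg 142.36702561032328 tilt [-0. -0. -1.] F [0.9 0.2 0.2] 0.006249878211756398
-0.112 0.1 [  -0.5 -214.7  -57.8]
-0.112 0.043 [  -0.5 -214.7   -0.8]
0.1 0.043 [-0.4 -2.7 -0.8]
```

send_rows --pt "0 0 -10 0 0 0 0" --pt "0 0 -25 0 0 0 0" --pt "0 0 -40 0 0 0 0" --pt "0 10 -48 0 0 0 0" --pt "10 30 -48 0 0 0 0" --pt "30 50 -48 0 0 0 0" --pt "55 65 -48 0 0 0 0" --pt "80 80 -48 0 0 0 0" --pt "105 95 -48 0 0 0 0" --pt "130 110 -48 0 0 0 0" --pt "155 110 -48 0 0 0 0" --pt "155 110 -48 0 0 0 0"

```text
clock: 7.97
position: [0.5305, 0.2612, 0.0903]
ee_rot: [-0.001, 0.32, 0.947, 0.0]
force: [1.2, 0.2, -0.3]
opening: 0.007
gripper_force: 0.0
```

```bash
python3 st.py; python3 - <<'E'
from h import *
im=optics.grab_frame("scene")[:,:,::-1];im2=optics.grab_frame("top")[:,:,::-1]
cv2.imwrite("pics/d.png",np.hstack([cv2.resize(im2[130:250,200:345],(400,400),interpolation=2),cv2.resize(im[165:305,185:330],(400,400),interpolation=2)]))
E
```

```text
7.9667 pos [0.5305 0.2612 0.0903] block xyz [-161.   214.8   90.3] txdeg 142.6913508431255 tilt [-0.002  0.001 -1.   ] F [ 1.2  0.2 -0.3] 0.006845719727894641
-0.112 0.1 [-159.3 -327.6  -10.1]
-0.112 0.043 [-159.4 -327.6   46.9]
0.1 0.043 [-160.5 -115.6   46.9]
```

View pics/d.png

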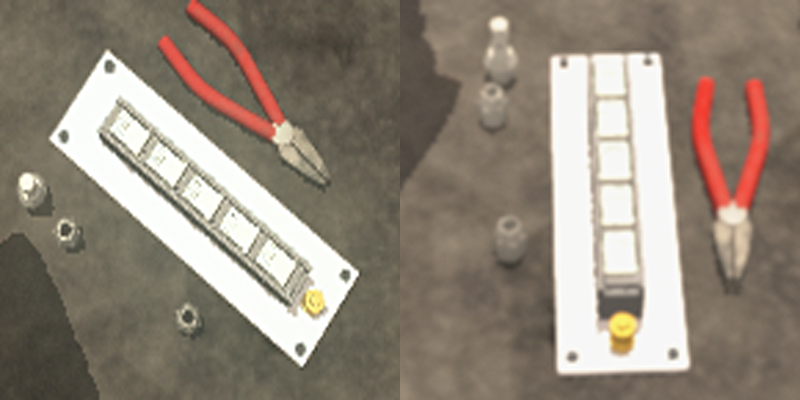

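All five levers look flat: five uniform white squares run from (125,128) to (275,262) in the top crop. The nuts, bolt and pliers haven't moved, so I'll hand the job in.

```bash
python3 -c "
from workcell import workorder
print(workorder.hand_in())"
```

```text
the job is handed in; nothing more can be done
None
```

All five levers were folded flat in one light stroke from the brass-post end, the final pictures show the nuts, bolt and pliers unmoved, and the job is handed in; the hand-in gave no verdict.

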